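# Rock the tight bung out of the ice-screw sleeve

### The job

The ice screws went away wet. Two leaning sleeves stand on the bench; on the one that is still plugged, take the bung by its fin, rock it side to side and draw it out so that the screws can air, without snatching at it and without dragging, lifting or tipping the stand, which is not fastened down. Then set the bung down in the shallow grey tray, without dropping it, and leave everything else where it is.

Things in the scene. Friction and masses are not known exactly. Their poses are not given: they have to be found in the camera images.
- bung_grip (a point): The bung (0.12 kg), at the middle of its flat-sided grey grip fin: 16 mm thick (its x), 76 mm wide (its y), top 18 mm above this point. Its z runs along its length, foot to fin, out of the sleeve. 23.5 mm below this point is the top of a grey flange, 52 mm wide, 7 mm thick; below that the black rubber body with a round 40 mm bulge, inside the neck. Flat foot 76 mm below.
- bung_bulge (a point): Centre of the bung's bulge, 54.5 mm below the fin's middle, same axes. A springy rubber lining in the neck clamps it from its -x and +x sides: pulled straight it sticks up to 50 to 70 N, while about 25 N drags the stand. Rocked about y (fin swung along x and turned with it, 6 to 10 degrees each way about this point, 1.0 to 1.5 Nm) while drawn out 2 to 3 mm a swing, it slides with a few newtons.
- bung_foot (a point): Centre of the bung's flat foot, 32 mm in diameter, on which it can stand upright; same axes. It starts 41.5 mm inside the sleeve. The bulge comes free of the lining and pops loose when the bung has risen about 20 mm; 45 mm of rise clears the sleeve.
- sleeve_mouth (a point): Centre of the rim of the plugged yellow plastic sleeve (60 mm in diameter, 190 mm long), clamped in its stand. z points out along its axis, which leans 25 degrees from vertical; axes as those of the seated bung, whose fin's middle starts 34.5 mm out from here. There is a 4 mm gap between rim and flange, so the bung can rock.
- stand_a: The stand of the plugged sleeve: a dark steel base 190 x 160 x 17 mm with side bars and two collars, 4.5 kg with the sleeve, loose on four rubber feet. Origin: centre of the underside of the base; z up. The sleeve leans over its -x side (its mouth is at -40, 0, 203 mm). It may stand left or right of the other one.
- stand_b: The other stand, the same, with an open sleeve in which three ice screws stand with their hangers sticking out. Bystander. Origin: centre of the underside of the base.
- open_mouth (a point): Centre of the rim of the open sleeve on stand_b.
- tray: Shallow grey plastic tray, fixed to the bench, 120 mm (x) x 140 mm (y) x 22 mm high, walls 4 mm, before the stands, to the left, middle or right; inner floor 4 mm above the bench. Origin: centre of its underside; z up.
- carabiner: Green locking carabiner, 110 mm, lying flat. Bystander. Origin at its middle, on the bench.
- nut_tool: Steel nut tool, 200 mm long (x), lying flat. Bystander. Origin near its middle, on the bench.
- pulley: Brushed aluminium pulley, 100 mm long (x), lying flat. Bystander. Origin below the wheel, on the bench.
- ice_screw: Loose steel ice screw, 185 mm long (x), lying. Bystander. Origin near its middle, on the bench.
- wax_jar: Wax jar, 64 mm in diameter, 62 mm tall. Bystander. Origin: centre of its underside.
- brush: Wooden-handled brush, 170 mm long (x), lying. Bystander. Origin near its middle, on the bench.
There are look-alikes about, which are no part of the job. What is shaped like the part that bears bung_grip but blue, orange or purple is not meant.

How it is judged:
By the outcome, as a careful person would: the job done as asked, in the order asked, and still so for the second after the job is handed in, with the robot touching nothing.
It also fails if it takes over 64 s, if anything falls off the work surface, if the arm or the gripper's body presses on something with over 40 N, if the wrist force passes 120 N, or if a joint passes its speed limit or range.

### The arm

A 7-joint arm with a two-finger parallel gripper is mounted at the origin on the work surface. World frame = base frame: x ahead of the robot, y to its left, z up, the work surface at z = 0. Lengths are in m, angles in rad, forces in N, time in s.
With the tool pointing down it reaches from about 0.425 to 0.875 m from the base axis. Payload 4.7 kg.
Tool frame: the origin (TCP) lies on the centre line of the jaws, within the pads' length; the fingertips stand 11 mm ahead of it and the grasp point (between the pads) lies 8 mm behind it (bot.tips_ahead is the distance from the TCP to the fingertips, in m); z points along the fingers, y is the line along which they close (so a half turn about z gives the same grasp; the last joint's range is limited). The gripper opens to 85 mm and grips with 20 to 120 N. Pads are 22 mm wide; open, the fingers measure 114 mm over their backs; the gripper's body (76 mm by 85 mm) begins 54 mm behind the grasp point. The pads swing forward as they close: fully open they stand 13 mm farther back than shut.
Start: joints at [-1.149, 0.321, -0.07, 1.45, 0.023, 1.371, -0.057], TCP at [0.258, 0.597, 0.242] pointing down, gripper open.
Joint ranges: [-2.86, 2.86], [-0.3, 2.09], [-1.38, 1.24], [0.06, 2.45], [-1.56, 4.7], [0.09, 2.05], [-2.69, 2.69]. Speed limits (rad/s): [2.57, 2.57, 3.14, 3.14, 3.14, 3.14, 3.14].

### API

Orientations are given as a unit quaternion [x, y, z, w].
In Python, from bench import readout, eyes, hand_in, bot gives the robot as it stands. The module is installed in compiled form; this text tells all that it offers.
- The arm moves only by the tool servo_tool, never from a script. Its argument "moves" is one flat list of numbers, 6 for each row, row after row: the shift along the tool's x, y, z in cm, then the turn, a rotation vector about the tool's x, y, z in rad. A call has 1 to 12 rows; each row shifts and turns the commanded pose from where the row before left it, along the tool's axes as they then stand; what a row does not reach is not made up. A row lasts 1/8 s, in which the tool goes at most 62.5 mm and 10.7 degrees, less where a joint would pass 70% of its speed; a pose out of reach is approached as far as the arm can. A call with a gripper value outside its range is refused whole. "jaw" is the opening, from -1 (shut) to 1 (fully open), set as the call begins (left out, the last holds). The fingers move at their own pace and stop on an object; the grip force is fixed at half the most. Time passes only in rows, so rows that do not move let the fingers close. It gives the time, the measured TCP pose, the force, the opening and the grip force at its end, in the units of the state.
- readout.get_state(): the state, without advancing time (a new reading comes with each control period).
- eyes.snapshot(name): name is "side" or "top" or "wrist"; returns a dict with "frame" (480x640x3 uint8, blue, green, red), "z_map" (480x640 float32, m along the optical axis (not along the pixel's ray), 0 where there is no reading), "fx", "fy", "cx", "cy" (pixels), "rvec" (rotation vector, rad) and "tvec" (3), from world to camera coordinates, as OpenCV has them. Camera axes: x right, y down, z forward; pixel columns grow to the right and rows downward; lengths in m; the calibration is good to about 2 mm. A picture is of the moment at which its call begins.
- hand_in(): hands the job in; it is judged then, once.
The state is a dict: "clock": time; "joint_pos": joint angles; "joint_velocities": joint speeds; "joint_efforts": joint torques, N m; "ee_pos": TCP position; "tool_rot": TCP orientation; "force": force on the tool from outside, world axes, zero at the start; "wrist_torque": the same for the moment, N m; "gripper_width": finger opening in m; "gripper_force": force on a finger pad.
Only numpy, scipy, OpenCV 4.12 (cv2) and the standard library are available. Lean on these libraries where they do the work, as an engineer would, in place of code of your own. Each camera call takes 0.05 s, during which the arm holds its last target. There are 200 camera calls.

## Working session

There is one attempt and no reset: what is moved stays moved. The work goes in short steps, Python scripts to look and compute and a tool call to move; the robot and the scene stay as the last step left them, time stands still between calls to the robot, and variables do not carry over. Pictures are saved under pics/ and viewed, at most 10 in all, crops included, and the job is handed in when it is done.

Besides the shell and the picture viewer there is one more tool, called after ">>>" by a JSON object that holds its "method" and its "body", one argument or row to a line. servo_tool: Moves the arm, as the interface text tells. Its arguments: {"type":"object","properties":{"moves":{"type":"array","items":{"type":"number"}},"jaw":{"type":"number"}},"required":["moves"]}

```bash
mkdir -p pics; cat > h.py <<'E'
import numpy as np, cv2, pickle
from scipy.spatial.transform import Rotation as R
from bench import readout, eyes, bot
def snap(n,tag):
    s=eyes.snapshot(n); pickle.dump(s,open(f'{n}_{tag}.pkl','wb')); cv2.imwrite(f'pics/{n}_{tag}.png',s['frame']); return s
def load(n,tag): return pickle.load(open(f'{n}_{tag}.pkl','rb'))
def cloud(s):
    z=s['z_map']; v,u=np.mgrid[:480,:640]
    P=np.stack([(u-s['cx'])/s['fx']*z,(v-s['cy'])/s['fy']*z,z],-1)
    M=cv2.Rodrigues(np.array(s['rvec'],float))[0]; t=np.array(s['tvec'],float).ravel()
    W=(P-t)@M; W[z<=0]=np.nan; return W
E
python3 - <<'E'
from h import *
for n in('side','top'):
    s=snap(n,'0');W=cloud(s);print(n,np.nanmin(W,(0,1)),np.nanmax(W,(0,1)),(s['z_map']>0).mean())
print(readout.get_state())
E
```

```text
side [-0.76497151 -1.09856097 -0.77168372] [1.58407081 2.29718529 0.74897546] 0.9960546875
top [-0.17721193 -1.41661207 -0.78152777] [1.58115812 1.54580553 0.75103535] 0.9960546875
{'clock': 0.1, 'joint_pos': array([-1.14890517,  0.32173756, -0.07009254,  1.45153676,  0.02259912,
        1.37077755, -0.05688914]), 'joint_velocities': array([ 0.00031177, -0.00196343,  0.00085816, -0.00338166, -0.00105462,
        0.00117196, -0.00196868]), 'joint_efforts': array([-9.34180775e-06, -4.94876254e+01, -3.83910025e-01, -3.15210629e+01,
        1.32296406e-02,  7.32426153e-03,  6.36514500e-06]), 'ee_pos': array([0.25763889, 0.59627253, 0.2413484 ]), 'tool_rot': array([ 2.02463343e-01,  9.79289485e-01, -8.26595094e-04, -1.25949214e-04]), 'force': array([ 0.42896312, -0.12723781,  0.52669365]), 'wrist_torque': array([-0.01554203,  0.02185039, -0.0002123 ]), 'gripper_force': 0.0, 'gripper_width': 0.0850599648068163}
```

View pics/top_0.png

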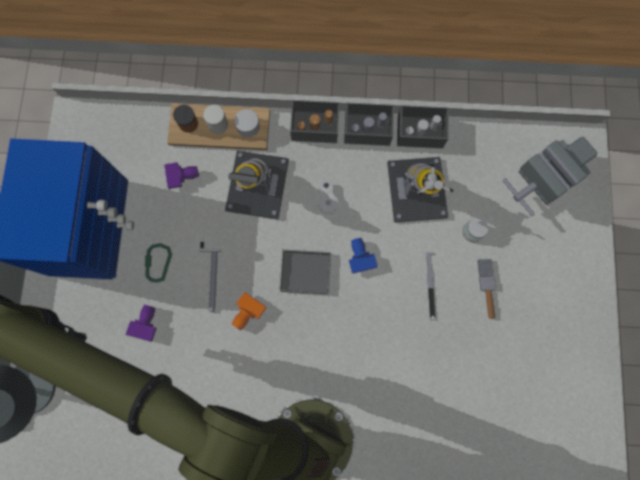

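View pics/side_0.png

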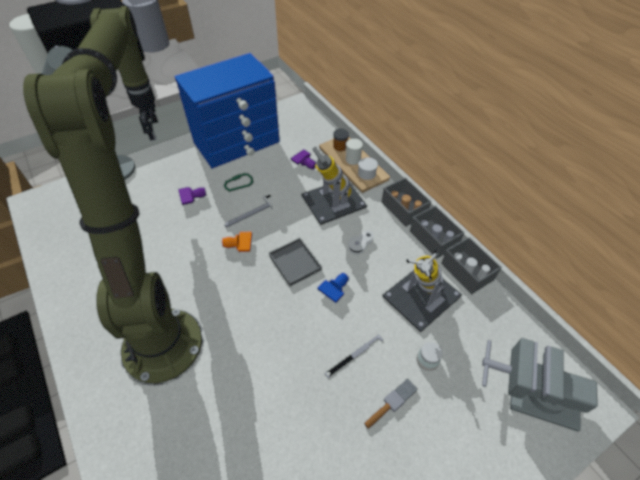

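The top view shows the plugged stand at px (257,184), with the grey fin near (246,177), and the tray at (308,272). The open stand is at (418,190). In the side view the bung is near (323,160).

```bash
python3 - <<'E'
from h import *
t=load('top','0');s=load('side','0');W=cloud(t);V=cloud(s)
def rect(W,m,name):
    m=cv2.morphologyEx(m.astype(np.uint8),cv2.MORPH_OPEN,np.ones((3,3)));n,l,st,c=cv2.connectedComponentsWithStats(m)
    for i in range(1,n):
        if st[i,4]>60:
            P=W[l==i];r=cv2.minAreaRect((P[:,:2]*1000).astype(np.float32));print(name,st[i,4],np.nanmedian(P,0).round(4),r)
def win(W,a,b,c,d): 
    m=np.zeros((480,640),bool);m[b:d,a:c]=1;return m
Z=W[...,2]
print('bench z',np.nanmedian(Z[300:320,330:400]),np.nanmedian(V[260:300,400:440,2]) ,np.nanmedian(V[320:350,240:300,2]))
rect(W,win(W,215,140,300,225)&(Z>.010)&(Z<.03),'base')
rect(W,win(W,270,240,345,300)&(t['frame'].max(2)<120)&(Z<.035),'tray')
m=win(W,220,140,280,225)&(Z>.19);P=W[m];print('high',len(P),P.min(0),P.max(0))
m=win(W,220,140,280,225)&(Z>.225);rect(W,m,'fin top')
m=win(V,300,140,360,200)&(V[...,2]>.225)&(V[...,0]<1);P=V[m];print('side high',len(P),P.min(0),P.max(0),P.mean(0))
a=cv2.resize(t['frame'][135:225,205:305],(400,360),interpolation=2);b=cv2.resize(s['frame'][135:225,290:390],(400,360),interpolation=2)
cv2.imwrite('pics/c0.png',np.hstack([a,b]))
E
```

```text
bench z 0.0015156355621500197 0.06876307634605386 0.0008941485056746416
base 420 [0.8342 0.2529 0.0229] ((837.6640625, 257.00164794921875), (29.211763381958008, 157.1639404296875), 0.8105217814445496)
base 235 [0.7967 0.25   0.019 ] ((798.4413452148438, 245.07479858398438), (47.19612121582031, 85.21348571777344), 30.791349411010742)
base 2079 [0.6782 0.1784 0.0186] ((714.732177734375, 199.6999969482422), (160.89517211914062, 191.7726287841797), 84.27442932128906)
tray 2425 [0.4605 0.0328 0.0054] ((461.5365295410156, 32.0551872253418), (125.03144073486328, 165.36639404296875), 0.5083403587341309)
high 529 [0.64313739 0.16675642 0.19043607] [0.71178942 0.24368669 0.2603716 ]
fin top 227 [0.655  0.2034 0.2513] ((660.1212158203125, 205.17349243164062), (76.63448333740234, 27.671798706054688), 84.57897186279297)
side high 128 [0.64394001 0.16616048 0.22524846] [0.68967382 0.24348866 0.25717175] [0.65540268 0.19740305 0.24726471]
```

View pics/c0.png

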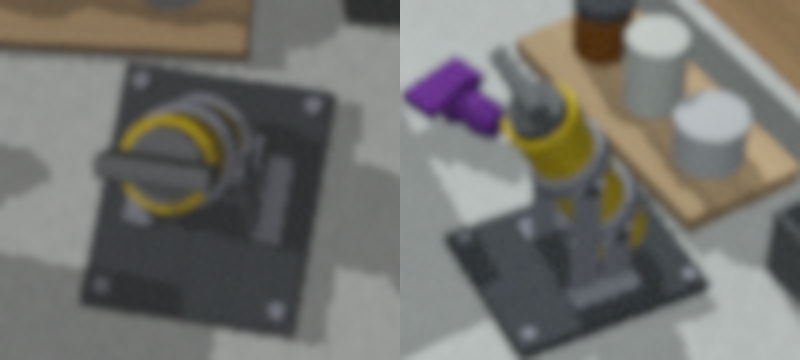

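The crop shows the grey fin lying across the lean direction. Its long side runs along world y at a yaw of about -5.6°, over the yellow rim, and the sleeve leans towards the robot. Expected fin middle, from the base and fin measurements, is about (0.660, 0.205, 0.235).

```bash
cat >> h.py <<'E'
def axes(yaw,lean=25.):
    a,l=np.radians([yaw,lean]); h=np.array([np.cos(a),np.sin(a),0]); Zz=np.array([0,0,1.])
    bz=-np.sin(l)*h+np.cos(l)*Zz; bx=np.cos(l)*h+np.sin(l)*Zz; return bx,np.cross(bz,bx),bz
def toolR(yaw,lean=25.):
    bx,by,bz=axes(yaw,lean); return R.from_matrix(np.stack([by,bx,-bz],1))
def plan(p,Rt):
    st=readout.get_state(); Rc=R.from_quat(st['tool_rot']); d=np.array(p)-st['ee_pos']
    print('at',st['ee_pos'].round(4),'t',st['clock'],'F',st['force'].round(2),'w',st['gripper_width'],'gf',st['gripper_force'])
    print('shift cm (cur tool)',(Rc.inv().apply(d)*100).round(2),'turn',(Rc.inv()*Rt).as_rotvec().round(3),'shift after turn',(Rt.inv().apply(d)*100).round(2))
E
python3 - <<'E'
from h import *
f=np.array([.660,.205,.235]);plan(f+.1*axes(-5.6)[2],toolR(-5.6))
print(bot.tips_ahead)
E
```

```text
at [0.2576 0.5963 0.2413] t 0.1 F [ 0.43 -0.13  0.53] w 0.0850599648068163 gf 0.0
shift cm (cur tool) [-48.43 -21.27  -8.39] turn [-0.378 -0.274  1.24 ] shift after turn [-35.01  39.48   9.11]
0.011
```

>>> {"method": "servo_tool", "body": {
  "moves": [-4.0, -1.8, -0.7, 0, 0, 0, -4.0, -1.8, -0.7, 0, 0, 0, -4.0, -1.8, -0.7, 0, 0, 0, -4.0, -1.8, -0.7, 0, 0, 0, -4.0, -1.8, -0.7, 0, 0, 0, -4.0, -1.8, -0.7, 0, 0, 0, -4.0, -1.8, -0.7, 0, 0, 0, -4.0, -1.8, -0.7, 0, 0, 0, -4.0, -1.8, -0.7, 0, 0, 0, -4.0, -1.8, -0.7, 0, 0, 0, -4.0, -1.8, -0.7, 0, 0, 0, -4.0, -1.8, -0.7, 0, 0, 0],
  "jaw": 1
}}

```text
clock: 1.6
ee_pos: [0.6134, 0.207, 0.326]
tool_rot: [0.202, 0.979, -0.0, -0.0]
force: [-0.3, -0.1, -1.0]
gripper_width: 0.0854
gripper_force: 0.0
```

>>> {"method": "servo_tool", "body": {
  "moves": [0, 0, 0, -0.038, -0.027, 0.124, 0, 0, 0, -0.038, -0.027, 0.124, 0, 0, 0, -0.038, -0.027, 0.124, 0, 0, 0, -0.038, -0.027, 0.124, 0, 0, 0, -0.038, -0.027, 0.124, 0, 0, 0, -0.038, -0.027, 0.124, 0, 0, 0, -0.038, -0.027, 0.124, 0, 0, 0, -0.038, -0.027, 0.124, 0, 0, 0, -0.038, -0.027, 0.124, 0, 0, 0, -0.038, -0.027, 0.124, 0, 0, 0, 0, 0, 0]
}}

```text
clock: 2.98
ee_pos: [0.6117, 0.209, 0.3255]
tool_rot: [0.722, 0.657, 0.147, 0.158]
force: [-0.5, -1.1, 0.0]
gripper_width: 0.0852
gripper_force: 0.0
```

```bash
python3 - <<'E'
from h import *
f=np.array([.660,.205,.235]);plan(f+.1*axes(-5.6)[2],toolR(-5.6))
snap('wrist','1')
s=snap('top','1');s2=snap('side','1')
E
```

```text
at [0.6117 0.209  0.3255] t 2.975 F [-0.49 -1.08  0.  ] w 0.08516860354311044 gf 0.0
shift cm (cur tool) [0.07 0.57 0.25] turn [-0.002 -0.006  0.002] shift after turn [0.07 0.56 0.25]
```

View pics/wrist_1.png

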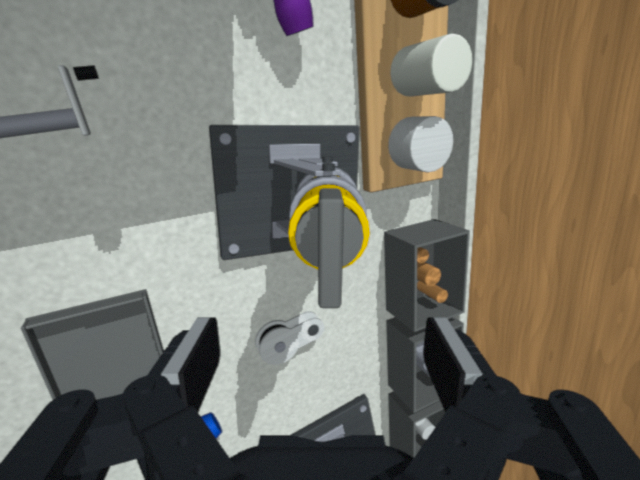

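The wrist view shows the fin's top face at px x 319-342, y 190-307, between the open fingers. I'll measure it from the depth map.

```bash
python3 - <<'E'
from h import *
s=load('wrist','1');W=cloud(s);z=s['z_map']
fz=np.median(z[240:270,326:336]);print(fz)
m=np.zeros((480,640),np.uint8);m[170:330,300:360]=1
m&=(abs(z-fz)<.012).astype(np.uint8);print(m.sum())
P=W[m>0];c=P.mean(0)
r=cv2.minAreaRect(np.argwhere(m)[:,::-1].astype(np.float32));print('px rect',r)
box=cv2.boxPoints(r)
u,S,v=np.linalg.svd(P-c);print('c',c,'long',v[0],'normal',v[2], 'ext',np.ptp((P-c)@v[0]),np.ptp((P-c)@v[1]))
bx,by,bz=axes(-5.6);print('by',by,'bz',bz)
mid=(np.percentile((P-c)@v[0],[1,99]).mean())*v[0]+c+(np.percentile((P-c)@v[1],[1,99]).mean())*v[1]
print('top centre',mid,'fin mid',mid-.018*bz)
# yellow rim
hsv=cv2.cvtColor(s['frame'],cv2.COLOR_BGR2HSV);y=(cv2.inRange(hsv,(20,130,120),(35,255,255))>0)
Q=W[y];Q=Q[Q[:,2]>.17];q=Q.mean(0);u2,S2,v2=np.linalg.svd(Q-q,full_matrices=False);print('rim',len(Q),q,v2[2])
E
```

```text
0.23114593
2773
px rect ((330.4999694824219, 248.99996948242188), (24.999996185302734, 115.99998474121094), 0.0)
c [0.65189365 0.2124853  0.24870223] long [-0.12307838 -0.99135682  0.04542426] normal [-0.43470497  0.09500351  0.89554783] ext 0.07525024516586908 0.01612134109988551
by [0.0975829 0.9952274 0.       ] bz [-0.42060127  0.04124032  0.90630779]
top centre [0.65156995 0.20937595 0.24887496] fin mid [0.65914077 0.20863362 0.23256142]
rim 1234 [0.6738863  0.21419166 0.20093174] [ 0.40014469 -0.10238377 -0.91071499]
```

```bash
python3 - <<'E'
from h import *
f=np.array([.6595,.207,.2335]);plan(f-.005*axes(-6.2)[2],toolR(-6.2))
E
```

```text
at [0.613  0.2076 0.3263] t 3.125 F [-0.1   0.21 -0.15] w 0.08553719338870532 gf 0.0
shift cm (cur tool) [ 0.34  0.28 10.87] turn [-0.001 -0.01   0.009] shift after turn [ 0.44  0.27 10.87]
```

>>> {"method": "servo_tool", "body": {
  "moves": [0.2, 0.15, 0.5, 0, -0.005, 0.004, 0.2, 0.15, 0.5, 0, -0.005, 0.004, 0, 0, 1.2, 0, 0, 0, 0, 0, 1.2, 0, 0, 0, 0, 0, 1.2, 0, 0, 0, 0, 0, 1.2, 0, 0, 0, 0, 0, 1.2, 0, 0, 0, 0, 0, 1.0, 0, 0, 0, 0, 0, 0, 0, 0, 0, 0, 0, 0, 0, 0, 0]
}}

```text
clock: 4.38
ee_pos: [0.6497, 0.2083, 0.2555]
tool_rot: [0.727, 0.652, 0.145, 0.161]
force: [-0.1, 0.6, -0.2]
gripper_width: 0.0855
gripper_force: 0.0
```

```bash
python3 - <<'E'
from h import *
f=np.array([.6595,.207,.2335]);plan(f-.005*axes(-6.2)[2],toolR(-6.2))
s=snap('wrist','2');W=cloud(s);z=s['z_map']
st=readout.get_state();T=R.from_quat(st['tool_rot']).inv().apply((W-st['ee_pos']).reshape(-1,3)).reshape(480,640,3)*1000
fz=np.nanmedian(T[200:300,320:335,2]);print('top z',fz)
for v in range(120,420,20):
    row=np.where(abs(T[v,:,2]-fz)<8)[0]; row=row[(row>260)&(row<400)]
    if len(row): print(v,row.min(),row.max(),T[v,row].mean(0).round(1))
cv2.imwrite('pics/w2.png',s['frame'])
E
```

```text
at [0.6497 0.2083 0.2555] t 4.375 F [-0.1   0.56 -0.16] w 0.08548388095425258 gf 0.0
shift cm (cur tool) [-0.03 -0.03  2.92] turn [ 0. -0. -0.] shift after turn [-0.03 -0.03  2.92]
top z 7.099859870267927
240 306 338 [36.6 -1.4 12.4]
260 304 341 [30.  -1.4  6.4]
280 304 341 [21.  -1.6  6.6]
300 305 341 [11.7 -1.1  6.5]
320 305 341 [ 2.  -1.2  6.6]
340 306 340 [-8.  -1.2  6.4]
360 306 340 [-18.6  -1.2   6.5]
380 307 340 [-29.8  -0.9   6.6]
```

View pics/w2.png

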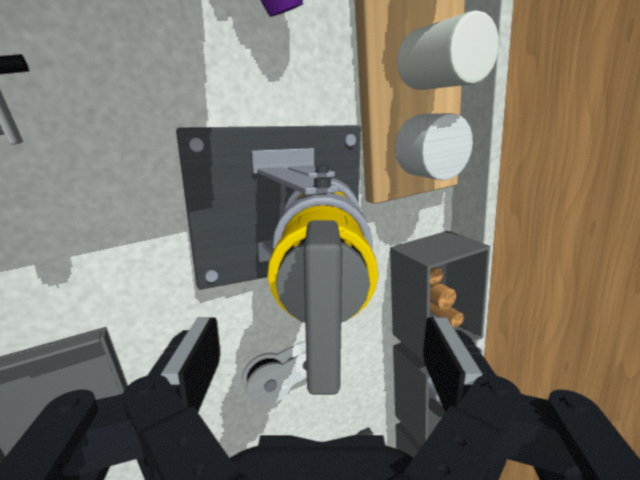

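The fin at px 305-341 is centred between the pads (217 and 427), and its top is 6.6 mm ahead of the TCP. I'll descend 2.8 cm and close.

>>> {"method": "servo_tool", "body": {
  "moves": [0, -0.05, 0.6, 0, 0, 0, 0, 0, 0.6, 0, 0, 0, 0, 0, 0.6, 0, 0, 0, 0, 0, 0.5, 0, 0, 0, 0, 0, 0.5, 0, 0, 0, 0, 0, 0, 0, 0, 0, 0, 0, 0, 0, 0, 0]
}}

```text
clock: 5.3
ee_pos: [0.6609, 0.207, 0.2297]
tool_rot: [0.727, 0.652, 0.145, 0.161]
force: [0.2, -0.1, -0.6]
gripper_width: 0.0851
gripper_force: 0.0
```

>>> {"method": "servo_tool", "body": {
  "moves": [0, 0, 0, 0, 0, 0, 0, 0, 0, 0, 0, 0, 0, 0, 0, 0, 0, 0, 0, 0, 0, 0, 0, 0, 0, 0, 0, 0, 0, 0, 0, 0, 0, 0, 0, 0, 0, 0, 0, 0, 0, 0, 0, 0, 0, 0, 0, 0, 0, 0, 0, 0, 0, 0, 0, 0, 0, 0, 0, 0],
  "jaw": -1
}}

```text
clock: 6.55
ee_pos: [0.6613, 0.2069, 0.2301]
tool_rot: [0.727, 0.652, 0.145, 0.161]
force: [4.2, 0.2, 2.7]
gripper_width: 0.0152
gripper_force: 59.5
```

```bash
python3 - <<'E'
from h import *
st=readout.get_state();Rc=R.from_quat(st['tool_rot'])
print(st['ee_pos'],st['tool_rot'],st['gripper_width'],st['gripper_force'],'Ftool',Rc.inv().apply(st['force']),'Ttool',Rc.inv().apply(st['wrist_torque']))
E
```

```text
[0.66129798 0.20687185 0.23010018] [0.72667453 0.65181211 0.1449625  0.16146505] 0.015183597393000748 59.4767689704895 Ftool [ 0.68695699  4.93148708 -0.70049309] Ttool [-0.69567972 -0.02894605 -0.00982898]
```

>>> {"method": "servo_tool", "body": {
  "moves": [0, 0.15, 0, 0.03, 0, 0, 0, 0.15, 0, 0.03, 0, 0, 0, 0.15, 0, 0.03, 0, 0, 0, 0.15, -0.05, 0.03, 0, 0]
}}

```text
clock: 7.05
ee_pos: [0.6667, 0.2062, 0.2313]
tool_rot: [0.735, 0.66, 0.104, 0.117]
force: [6.7, -0.7, -3.9]
gripper_width: 0.0154
gripper_force: 58.9
```

```bash
cat > q.py <<'E'
from h import *
st=readout.get_state();Rc=R.from_quat(st['tool_rot'])
print(st['clock'],st['ee_pos'].round(4),'w',st['gripper_width'],st['gripper_force'],'Ftool',Rc.inv().apply(st['force']).round(1),'Ttool',Rc.inv().apply(st['wrist_torque']).round(2),'rel',(toolR(-6.2).inv()*Rc).as_rotvec().round(3), 'rise',((st['ee_pos']-[.6613,.2069,.2301])@np.stack(axes(-6.2),1)*1000).round(1))
E
python3 q.py
```

```text
7.05 [0.6667 0.2062 0.2313] w 0.015433625952031288 58.94101917743683 Ftool [-0.   5.3  5.8] Ttool [-1.87 -0.01  0.  ] rel [ 0.122 -0.     0.   ] rise [ 5.5 -0.1 -1.2]
```

>>> {"method": "servo_tool", "body": {
  "moves": [0, -0.15, -0.03, -0.03, 0, 0, 0, -0.15, -0.03, -0.03, 0, 0, 0, -0.15, -0.03, -0.03, 0, 0, 0, -0.15, -0.03, -0.03, 0, 0, 0, -0.15, -0.03, -0.03, 0, 0, 0, -0.15, -0.03, -0.03, 0, 0, 0, -0.15, -0.03, -0.03, 0, 0, 0, -0.15, -0.03, -0.03, 0, 0]
}}

```text
clock: 8.05
ee_pos: [0.6549, 0.2075, 0.23]
tool_rot: [0.716, 0.642, 0.183, 0.205]
force: [6.9, -0.1, 1.9]
gripper_width: 0.0151
gripper_force: 60.0
```

```bash
python3 q.py
```

```text
8.05 [0.6549 0.2075 0.23  ] w 0.01505915783919987 60.01992166042328 Ftool [0.7 6.9 2. ] Ttool [-0.4   0.1   0.03] rel [-0.12  -0.001  0.002] rise [-5.8 -0.1  2.7]
```

>>> {"method": "servo_tool", "body": {
  "moves": [0, 0.17, -0.03, 0.033, 0, 0, 0, 0.17, -0.03, 0.033, 0, 0, 0, 0.17, -0.03, 0.033, 0, 0, 0, 0.17, -0.03, 0.033, 0, 0, 0, 0.17, -0.03, 0.033, 0, 0, 0, 0.17, -0.03, 0.033, 0, 0, 0, 0.17, -0.03, 0.033, 0, 0, 0, 0.17, -0.03, 0.033, 0, 0]
}}

```text
clock: 9.05
ee_pos: [0.6659, 0.2062, 0.2366]
tool_rot: [0.737, 0.661, 0.096, 0.108]
force: [5.9, -1.0, -3.1]
gripper_width: 0.0152
gripper_force: 59.8
```

```bash
python3 q.py
```

```text
9.05 [0.6659 0.2062 0.2366] w 0.015187455384008449 59.82791304588318 Ftool [-0.4  4.8  4.6] Ttool [-1.62  0.01  0.05] rel [ 0.147 -0.001  0.   ] rise [ 6.9 -0.2  3.9]
```

>>> {"method": "servo_tool", "body": {
  "moves": [0, -0.165, -0.03, -0.033, 0, 0, 0, -0.165, -0.03, -0.033, 0, 0, 0, -0.165, -0.03, -0.033, 0, 0, 0, -0.165, -0.03, -0.033, 0, 0, 0, -0.165, -0.03, -0.033, 0, 0, 0, -0.165, -0.03, -0.033, 0, 0, 0, -0.165, -0.03, -0.033, 0, 0, 0, -0.165, -0.03, -0.033, 0, 0]
}}

```text
clock: 10.05
ee_pos: [0.6528, 0.2077, 0.2352]
tool_rot: [0.716, 0.642, 0.183, 0.204]
force: [4.4, -1.3, 3.3]
gripper_width: 0.0153
gripper_force: 60.9
```

```bash
python3 q.py; python3 -c "
from h import *
snap('top','3');snap('side','3')"
```

```text
10.05 [0.6528 0.2077 0.2352] w 0.01530106680091712 60.926513671875 Ftool [-0.8  5.6 -0.4] Ttool [-0.04 -0.03  0.02] rel [-0.12  -0.001  0.002] rise [-5.6 -0.1  8.2]
```

>>> {"method": "servo_tool", "body": {
  "moves": [0, 0.17, -0.03, 0.033, 0, 0, 0, 0.17, -0.03, 0.033, 0, 0, 0, 0.17, -0.03, 0.033, 0, 0, 0, 0.17, -0.03, 0.033, 0, 0, 0, 0.17, -0.03, 0.033, 0, 0, 0, 0.17, -0.03, 0.033, 0, 0, 0, 0.17, -0.03, 0.033, 0, 0, 0, 0.17, -0.03, 0.033, 0, 0]
}}

```text
clock: 11.15
ee_pos: [0.6638, 0.2064, 0.2412]
tool_rot: [0.737, 0.661, 0.096, 0.108]
force: [6.5, -0.7, -6.6]
gripper_width: 0.0153
gripper_force: 59.8
```

```bash
python3 q.py; python3 - <<'E'
from h import *
a=load('side','0')['frame'];b=load('side','3')['frame']
cv2.imwrite('pics/c3.png',np.hstack([cv2.resize(x[135:225,290:390],(400,360),interpolation=2) for x in(a,b)]))
E
```

```text
11.15 [0.6638 0.2064 0.2412] w 0.015310032787872819 59.77030277252197 Ftool [0.  4.4 8.1] Ttool [-1.66  0.11 -0.04] rel [ 0.147 -0.001  0.   ] rise [ 7.  -0.2  9. ]
```

View pics/c3.png

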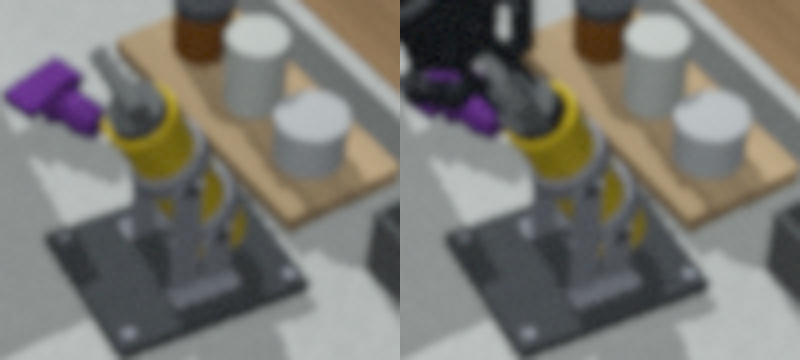

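The crop shows the stand's base corners unchanged (45,240 and 445,240) and the bung visibly rising. I'll keep rocking.

>>> {"method": "servo_tool", "body": {
  "moves": [0, -0.165, -0.03, -0.033, 0, 0, 0, -0.165, -0.03, -0.033, 0, 0, 0, -0.165, -0.03, -0.033, 0, 0, 0, -0.165, -0.03, -0.033, 0, 0, 0, -0.165, -0.03, -0.033, 0, 0, 0, -0.165, -0.03, -0.033, 0, 0, 0, -0.165, -0.03, -0.033, 0, 0, 0, -0.165, -0.03, -0.033, 0, 0]
}}

```text
clock: 12.15
ee_pos: [0.6508, 0.2079, 0.2395]
tool_rot: [0.716, 0.642, 0.183, 0.204]
force: [4.4, -0.6, 2.6]
gripper_width: 0.0148
gripper_force: 60.9
```

>>> {"method": "servo_tool", "body": {
  "moves": [0, 0.17, -0.03, 0.033, 0, 0, 0, 0.17, -0.03, 0.033, 0, 0, 0, 0.17, -0.03, 0.033, 0, 0, 0, 0.17, -0.03, 0.033, 0, 0, 0, 0.17, -0.03, 0.033, 0, 0, 0, 0.17, -0.03, 0.033, 0, 0, 0, 0.17, -0.03, 0.033, 0, 0, 0, 0.17, -0.03, 0.033, 0, 0]
}}

```text
clock: 13.15
ee_pos: [0.6616, 0.2067, 0.247]
tool_rot: [0.737, 0.661, 0.096, 0.107]
force: [2.9, -0.3, -0.7]
gripper_width: 0.015
gripper_force: 60.4
```

>>> {"method": "servo_tool", "body": {
  "moves": [0, -0.165, -0.03, -0.033, 0, 0, 0, -0.165, -0.03, -0.033, 0, 0, 0, -0.165, -0.03, -0.033, 0, 0, 0, -0.165, -0.03, -0.033, 0, 0, 0, -0.165, -0.03, -0.033, 0, 0, 0, -0.165, -0.03, -0.033, 0, 0, 0, -0.165, -0.03, -0.033, 0, 0, 0, -0.165, -0.03, -0.033, 0, 0]
}}

```text
clock: 14.15
ee_pos: [0.6483, 0.2083, 0.2461]
tool_rot: [0.716, 0.642, 0.184, 0.205]
force: [-5.6, -2.7, 12.1]
gripper_width: 0.015
gripper_force: 62.5
```

```bash
python3 q.py
```

```text
14.15 [0.6483 0.2083 0.2461] w 0.01500472680600658 62.54395008087158 Ftool [ -3.3   1.9 -13.1] Ttool [ 0.81 -0.93 -0.04] rel [-0.121  0.     0.001] rise [-5.1  0.  20.1]
```

>>> {"method": "servo_tool", "body": {
  "moves": [0, 0.15, -0.05, 0.03, 0, 0, 0, 0.15, -0.1, 0.03, 0, 0, 0, 0.15, -0.1, 0.03, 0, 0, 0, 0.15, -0.1, 0.03, 0, 0, 0, 0, -0.1, 0, 0, 0, 0, 0, 0, 0, 0, 0]
}}

```text
clock: 14.9
ee_pos: [0.6518, 0.2077, 0.2507]
tool_rot: [0.727, 0.652, 0.144, 0.161]
force: [3.9, -1.1, -0.6]
gripper_width: 0.0151
gripper_force: 60.5
```

```bash
python3 q.py
```

```text
14.9 [0.6518 0.2077 0.2507] w 0.015105507203290618 60.53447484970093 Ftool [-0.7  3.4  2.3] Ttool [-0.48 -0.04 -0.02] rel [-0.    -0.001 -0.   ] rise [ 0.1 -0.2 22.7]
```

Loose now. I'll draw it out along the axis.

>>> {"method": "servo_tool", "body": {
  "moves": [0, 0, -0.2, 0, 0, 0, 0, 0, -0.3, 0, 0, 0, 0, 0, -0.4, 0, 0, 0, 0, 0, -0.5, 0, 0, 0, 0, 0, -0.7, 0, 0, 0, 0, 0, -1, 0, 0, 0, 0, 0, -1.2, 0, 0, 0, 0, 0, -1.2, 0, 0, 0, 0, 0, -1.2, 0, 0, 0, 0, 0, -1.2, 0, 0, 0, 0, 0, 0, 0, 0, 0, 0, 0, 0, 0, 0, 0]
}}

```text
clock: 16.4
ee_pos: [0.6188, 0.2114, 0.3225]
tool_rot: [0.727, 0.652, 0.144, 0.161]
force: [-0.1, 0.1, -1.9]
gripper_width: 0.0155
gripper_force: 61.6
```

```bash
python3 q.py; python3 - <<'E'
from h import *
s=load('side','0');V=cloud(s);t=load('top','0');W=cloud(t)
# tray: dark pixels, both views cast on rim plane z=.022 / via depth
for n,W,s,w in(('top',W,t,(270,240,345,300)),('side',V,s,(260,230,330,290))):
    g=s['frame'].max(2);m=np.zeros((480,640),np.uint8);m[w[1]:w[3],w[0]:w[2]]=1
    k=((g<115)&(np.ptp(s['frame'].astype(int),2)<25)&(m>0)).astype(np.uint8)
    k=cv2.morphologyEx(k,cv2.MORPH_OPEN,np.ones((5,5)));c=max(cv2.findContours(k,0,2)[0],key=cv2.contourArea)
    for z in(.0,.022):
        M=cv2.Rodrigues(np.array(s['rvec'],float))[0];tt=np.array(s['tvec'],float).ravel();C=-M.T@tt
        q=c[:,0].astype(float);d=np.c_[(q[:,0]-s['cx'])/s['fx'],(q[:,1]-s['cy'])/s['fy'],np.ones(len(q))]@M
        X=C+d*((z-C[2])/d[:,2])[:,None];print(n,z,cv2.minAreaRect((X[:,:2]*1000).astype(np.float32)))
    P=W[m>0];P=P[(P[:,2]>.014)&(P[:,2]<.03)];print(len(P),cv2.minAreaRect((P[:,:2]*1000).astype(np.float32)))
snap('wrist','5');snap('side','5')
s=load('wrist','5')
cv2.imwrite('pics/c5.png',np.hstack([s['frame'][240:480,160:480],cv2.resize(load('side','5')['frame'][80:260,220:460],(320,240))]))
E
```

```text
16.4 [0.6188 0.2114 0.3225] w 0.015467919002446854 61.55946493148804 Ftool [ 0.  -0.9  1.6] Ttool [ 0.57 -0.03 -0.03] rel [ 0.001 -0.001  0.   ] rise [ 3.000e-01 -1.000e-01  1.018e+02]
top 0.0 ((462.4560852050781, 41.114845275878906), (146.20452880859375, 125.13845825195312), 89.56147766113281)
top 0.022 ((459.050537109375, 40.437705993652344), (144.1880340576172, 123.41253662109375), 89.5615005493164)
304 ((460.9649353027344, 42.515357971191406), (139.7135009765625, 120.96295928955078), 89.59534454345703)
side 0.0 ((463.97998046875, 48.85638427734375), (150.86167907714844, 123.14920806884766), 89.30418395996094)
side 0.022 ((456.9462585449219, 35.06659698486328), (148.002197265625, 120.81497192382812), 89.30419158935547)
314 ((462.06683349609375, 10.670578002929688), (209.3290557861328, 122.025390625), 89.80903625488281)
```

View pics/c5.png

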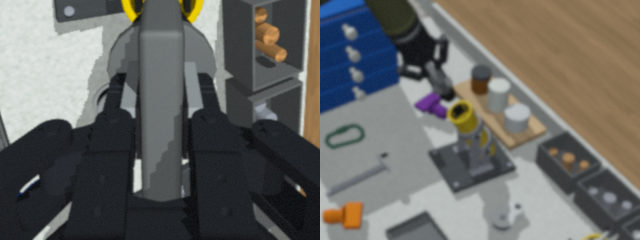

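Bung is out; the wrist crop shows it held squarely by the fin, and the side crop shows an open yellow mouth at about (462,108). Tray centre is about (0.460, 0.041).

```bash
python3 - <<'E'
from h import *
plan([.46,.041,.25],toolR(0,0))
E
```

```text
at [0.6188 0.2112 0.3221] t 16.5 F [-0.02  0.01 -1.01] w 0.015130066851800994 gf 61.55948996543884
shift cm (cur tool) [-18.64 -15.68   0.68] turn [ 0.435  0.025 -0.107] shift after turn [-17.02 -15.88   7.21]
```

>>> {"method": "servo_tool", "body": {
  "moves": [-1, -0.8, 0, 0, 0, 0, -2, -1.7, 0, 0, 0, 0, -2, -1.7, 0.1, 0, 0, 0, -2, -1.7, 0.1, 0, 0, 0, -2, -1.7, 0.1, 0, 0, 0, -2, -1.7, 0.1, 0, 0, 0, -2, -1.7, 0.1, 0, 0, 0, -2, -1.7, 0.1, 0, 0, 0, -2, -1.6, 0.1, 0, 0, 0, -1.1, -0.9, 0, 0, 0, 0, -0.5, -0.5, 0, 0, 0, 0, 0, 0, 0, 0, 0, 0]
}}

```text
clock: 18.0
ee_pos: [0.4934, 0.0623, 0.2572]
tool_rot: [0.728, 0.652, 0.14, 0.158]
force: [-0.2, -0.1, -1.0]
gripper_width: 0.0151
gripper_force: 61.5
```

>>> {"method": "servo_tool", "body": {
  "moves": [0, 0, 0, 0.03, 0.003, -0.007, 0, 0, 0, 0.06, 0.003, -0.015, 0, 0, 0, 0.06, 0.003, -0.015, 0, 0, 0, 0.06, 0.003, -0.015, 0, 0, 0, 0.06, 0.003, -0.015, 0, 0, 0, 0.06, 0.003, -0.015, 0, 0, 0, 0.06, 0.003, -0.015, 0, 0, 0, 0.045, 0.003, -0.01, 0, 0, 0, 0, 0, 0, 0, 0, 0, 0, 0, 0]
}}

```text
clock: 19.25
ee_pos: [0.4938, 0.0637, 0.2576]
tool_rot: [0.707, 0.707, -0.003, -0.003]
force: [-0.4, -0.5, -0.1]
gripper_width: 0.0154
gripper_force: 61.4
```

```bash
python3 - <<'E'
from h import *
plan([.46,.041,.09],toolR(0,0))
s=snap('side','6');V=cloud(s);st=readout.get_state()
P=V.reshape(-1,3);P=P[(abs(P[:,0]-.46)<.04)&(abs(P[:,1]-.041)<.045)&(P[:,2]>.1)];print(len(P),np.percentile(P[:,2],[0,1,3,10]),'TCP-foot',st['ee_pos'][2]-np.percentile(P[:,2],1))
h=P[P[:,2]<.2];print(h.mean(0))
cv2.imwrite('pics/c6.png',cv2.resize(s['frame'][120:320,180:400],(660,600),interpolation=2))
E
```

```text
at [0.4938 0.0637 0.2576] t 19.25 F [-0.36 -0.52 -0.13] w 0.015418103202816245 gf 61.37735366821289
shift cm (cur tool) [-2.26 -3.24 16.79] turn [-0.009  0.001  0.001] shift after turn [-2.27 -3.38 16.76]
3670 [0.18781347 0.20814543 0.23905178 0.30162602] TCP-foot 0.04948458860392105
[0.4846239  0.05210277 0.19404879]
```

View pics/c6.png

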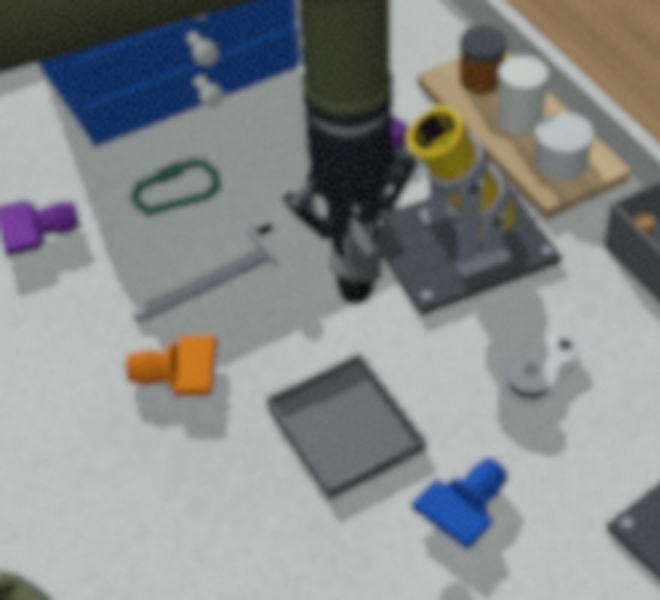

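The side crop shows the bung upright in the gripper, with its black foot at (353,288), and the tray empty below at (345,425). The foot is about 70 mm below the TCP.

>>> {"method": "servo_tool", "body": {
  "moves": [-0.4, -0.5, 1.2, -0.009, 0, 0, -0.4, -0.6, 1.5, 0, 0, 0, -0.4, -0.6, 1.5, 0, 0, 0, -0.4, -0.6, 1.5, 0, 0, 0, -0.4, -0.6, 1.5, 0, 0, 0, -0.3, -0.5, 1.5, 0, 0, 0, 0, 0, 1.5, 0, 0, 0, 0, 0, 1.5, 0, 0, 0, 0, 0, 1.5, 0, 0, 0, 0, 0, 1.5, 0, 0, 0, 0, 0, 1, 0, 0, 0, 0, 0, 0, 0, 0, 0]
}}

```text
clock: 20.8
ee_pos: [0.459, 0.0399, 0.0997]
tool_rot: [0.707, 0.707, -0.001, -0.0]
force: [0.1, -0.7, -1.2]
gripper_width: 0.015
gripper_force: 61.4
```

```bash
python3 - <<'E'
from h import *
plan([.46,.041,.078],toolR(0,0))
E
```

```text
at [0.459  0.0399 0.0997] t 20.8 F [ 0.09 -0.73 -1.18] w 0.01495293557683897 gf 61.438969373703
shift cm (cur tool) [0.11 0.11 2.17] turn [-0.002  0.001 -0.   ] shift after turn [0.11 0.1  2.17]
```

>>> {"method": "servo_tool", "body": {
  "moves": [0, 0, 0.5, 0, 0, 0, 0, 0, 0.5, 0, 0, 0, 0, 0, 0.4, 0, 0, 0, 0, 0, 0.3, 0, 0, 0, 0, 0, 0.2, 0, 0, 0, 0, 0, 0.1, 0, 0, 0, 0, 0, 0, 0, 0, 0, 0, 0, 0, 0, 0, 0]
}}

```text
clock: 21.8
ee_pos: [0.4596, 0.04, 0.0807]
tool_rot: [0.707, 0.707, -0.0, 0.0]
force: [-0.5, 0.5, -0.6]
gripper_width: 0.015
gripper_force: 61.4
```

>>> {"method": "servo_tool", "body": {
  "moves": [0, 0, 0.1, 0, 0, 0, 0, 0, 0.1, 0, 0, 0, 0, 0, 0.1, 0, 0, 0, 0, 0, 0, 0, 0, 0]
}}

```text
clock: 22.3
ee_pos: [0.4594, 0.04, 0.0774]
tool_rot: [0.707, 0.707, -0.0, -0.0]
force: [0.0, 0.7, -0.4]
gripper_width: 0.0154
gripper_force: 61.4
```

>>> {"method": "servo_tool", "body": {
  "moves": [0, 0, 0.1, 0, 0, 0, 0, 0, 0.1, 0, 0, 0, 0, 0, 0, 0, 0, 0]
}}

```text
clock: 22.68
ee_pos: [0.4596, 0.04, 0.0756]
tool_rot: [0.707, 0.707, -0.0, 0.0]
force: [-0.2, -0.1, -0.3]
gripper_width: 0.0152
gripper_force: 61.5
```

>>> {"method": "servo_tool", "body": {
  "moves": [0, 0, 0.1, 0, 0, 0, 0, 0, 0, 0, 0, 0, 0, 0, 0, 0, 0, 0]
}}

```text
clock: 23.05
ee_pos: [0.4597, 0.0401, 0.0756]
tool_rot: [0.707, 0.707, -0.0, 0.0]
force: [-2.9, 0.2, 7.2]
gripper_width: 0.0153
gripper_force: 62.7
```

>>> {"method": "servo_tool", "body": {
  "moves": [0, 0, 0.1, 0, 0, 0, 0, 0, 0, 0, 0, 0, 0, 0, 0, 0, 0, 0]
}}

```text
clock: 23.42
ee_pos: [0.4598, 0.0401, 0.0756]
tool_rot: [0.707, 0.707, -0.0, 0.0]
force: [-6.1, -0.2, 15.2]
gripper_width: 0.0154
gripper_force: 63.8
```

Contact. I'll relieve the press and release.

>>> {"method": "servo_tool", "body": {
  "moves": [0, 0, -0.15, 0, 0, 0, 0, 0, 0, 0, 0, 0, 0, 0, 0, 0, 0, 0]
}}

```text
clock: 23.8
ee_pos: [0.4599, 0.04, 0.0756]
tool_rot: [0.707, 0.707, -0.0, 0.0]
force: [-0.9, 0.5, 5.8]
gripper_width: 0.0151
gripper_force: 62.4
```

>>> {"method": "servo_tool", "body": {
  "moves": [0, 0, 0, 0, 0, 0, 0, 0, 0, 0, 0, 0, 0, 0, 0, 0, 0, 0, 0, 0, 0, 0, 0, 0],
  "jaw": -0.4
}}

```text
clock: 24.3
ee_pos: [0.4594, 0.0399, 0.0749]
tool_rot: [0.707, 0.707, -0.0, -0.0]
force: [0.7, 0.1, 0.6]
gripper_width: 0.0261
gripper_force: 0.0
```

>>> {"method": "servo_tool", "body": {
  "moves": [0, 0, 0, 0, 0, 0, 0, 0, 0, 0, 0, 0, 0, 0, 0, 0, 0, 0, 0, 0, 0, 0, 0, 0, 0, 0, 0, 0, 0, 0, 0, 0, 0, 0, 0, 0],
  "jaw": 0.6
}}

```text
clock: 25.05
ee_pos: [0.4595, 0.0399, 0.0751]
tool_rot: [0.707, 0.707, -0.0, 0.0]
force: [0.7, 0.8, -0.1]
gripper_width: 0.068
gripper_force: 0.0
```

>>> {"method": "servo_tool", "body": {
  "moves": [0, 0, -0.5, 0, 0, 0, 0, 0, -1, 0, 0, 0, 0, 0, -1.5, 0, 0, 0, 0, 0, -2, 0, 0, 0, 0, 0, -2, 0, 0, 0, 0, 0, -2, 0, 0, 0, 0, 0, -2, 0, 0, 0, 0, 0, -2, 0, 0, 0, 0, 0, -2, 0, 0, 0, 0, 0, 0, 0, 0, 0]
}}

```text
clock: 26.3
ee_pos: [0.4608, 0.0402, 0.2275]
tool_rot: [0.707, 0.707, 0.001, 0.001]
force: [0.3, -0.4, -0.9]
gripper_width: 0.0683
gripper_force: 0.0
```

```bash
python3 - <<'E'
from h import *
s=snap('side','9');w=snap('wrist','9')
cv2.imwrite('pics/c9.png',np.hstack([cv2.resize(s['frame'][120:320,180:400],(396,360),interpolation=2),cv2.resize(w['frame'],(400,360))]))
E
```

```text
(no output)
```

View pics/c9.png

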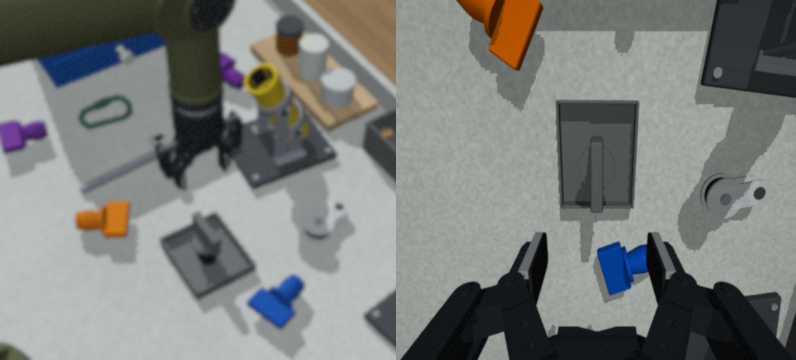

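The bung stands upright in the tray (side crop 207,240; wrist crop 597,170), the sleeve is open, the stand hasn't moved, and the gripper is clear.

```bash
python3 -c "from bench import hand_in; print(hand_in())"
```

```text
the job is handed in; nothing more can be done
None
```

The bung was rocked out of the plugged sleeve without moving its stand and set down upright in the grey tray; the job was handed in at about 26 s, with no verdict returned.

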